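# Load the pipe-coupling caddy and hold it up level

### The job

Thread the pipe coupling that stands on the table over the empty post of the carry caddy, blue nut down and fully home on the board while the caddy stands on the table, and let go of it. Then take the caddy by its wooden T-handle, lift it straight up about 10 cm clear of the table without tipping it, and finish while still holding it there, level and still, with both couplings on their posts. Leave the pot, the jar and the roll of tape where they are.

Things in the scene. Friction and masses are not known exactly. Their poses are not given: they have to be found in the camera images.
- caddy: loose carry caddy, 0.45 kg, any yaw: plywood board 280 (x) x 120 (y) mm, its top 18 mm above the origin, which is the centre of the underside; z up. Steel posts 20 mm thick, tapered tips 63 mm up, at x = -100 (empty) and x = +100 mm (holds a coupling), y = 0. In the middle a 14 mm mast carries a wooden T-handle: bar 24 mm thick in x, 90 mm long in y, 115 to 141 mm up.
- handle (a point): centre of the T-handle bar, 128 mm above the caddy's underside; axes as the caddy's (the bar runs along y; grip it across x, 24 mm wide, from above)
- post_empty (a point): tip of the post that is empty at the start (centre of its top, 63 mm above the caddy's underside, 45 mm above the board); axes as the caddy's
- post_full (a point): tip of the post that carries a coupling from the start, 200 mm from the other; axes as the caddy's
- coupling_loose: loose pipe coupling, 0.12 kg, upright on the table: open tube 60 mm high, 26 mm bore right through; lowest 18 mm a ribbed blue nut 53 mm across, above it a black sleeve 44 mm across (grip here). Origin on its axis at the nut's underside, z up along the bore. When home, its origin is 18 mm above the caddy's origin
- coupling_fitted: same coupling, already on the other post of the caddy; origin at the nut's underside
- pot: bystander: terracotta plant pot, 61 x 63 x 59 mm, origin at the centre of its underside
- jar: bystander: clear jar with a black lid, 63 mm wide, 90 mm high, origin at the centre of its underside
- tape: bystander: roll of cream masking tape lying flat, 98 mm across, 25 mm high, origin at the centre of its underside

How it is judged (in metres and radians):
On the way:
1. the loose coupling is home on the empty post and let go, the caddy standing on the table (z of coupling_loose in the frame of caddy between 0.01 and 0.026 m and x of coupling_loose in the frame of caddy between -0.112 and -0.088 m and y of coupling_loose in the frame of caddy between -0.012 and 0.012 m and angle between the z axis of each of coupling_loose, coupling_fitted and the z axis of caddy, either way round below 0.15 rad and z of coupling_fitted in the frame of caddy between 0.01 and 0.026 m and x of coupling_fitted in the frame of caddy between 0.088 and 0.112 m and y of coupling_fitted in the frame of caddy between -0.012 and 0.012 m and contact force between the fingers and coupling_loose below 0.3 N and contact force between the fingers and coupling_fitted below 0.3 N and height (world z) of caddy below 0.01 m and contact force between the fingers and caddy below 0.3 N), for 0.2 s.
At the end, for the whole second after the job is handed in: Fingers hold the caddy (over 3 N) 60 to 150 mm above the table, within 170 mm of its start, tilt under 7 degrees, under 20 mm/s and 0.1 rad/s; both couplings home on their posts (height within 8 mm, 12 mm in x and y, 0.15 rad), untouched by fingers; no bystander touched by caddy or couplings (height (world z) of caddy between 0.06 and 0.15 m and distance of caddy from where it was at the start of the episode below 0.17 m and angle between caddy's own z axis and vertical below 0.12 rad and linear speed of caddy below 0.02 m/s and angular speed of caddy below 0.1 rad/s and contact force between the fingers and caddy above 3 N and z of coupling_loose in the frame of caddy between 0.01 and 0.026 m and x of coupling_loose in the frame of caddy between -0.112 and -0.088 m and y of coupling_loose in the frame of caddy between -0.012 and 0.012 m and angle between the z axis of each of coupling_loose, coupling_fitted and the z axis of caddy, either way round below 0.15 rad and z of coupling_fitted in the frame of caddy between 0.01 and 0.026 m and x of coupling_fitted in the frame of caddy between 0.088 and 0.112 m and y of coupling_fitted in the frame of caddy between -0.012 and 0.012 m and contact force between the fingers and coupling_loose below 0.3 N and contact force between the fingers and coupling_fitted below 0.3 N and contact force between each of caddy, coupling_loose, coupling_fitted and pot below 0.3 N and contact force between each of caddy, coupling_loose, coupling_fitted and jar below 0.3 N and contact force between each of caddy, coupling_loose, coupling_fitted and tape below 0.3 N); the arm keeps its last pose, push and grip.
It fails at once if the caddy is tipped by more than 0.3 rad (17 degrees) (angle between caddy's own z axis and vertical above 0.3 rad).
It fails at once if the pot is pushed more than 25 mm or knocked over (distance of pot from where it was at the start of the episode above 0.025 m or angle between pot's own z axis and vertical above 0.4 rad).
It fails at once if the jar is pushed more than 25 mm or knocked over (distance of jar from where it was at the start of the episode above 0.025 m or angle between jar's own z axis and vertical above 0.4 rad).
It fails at once if the tape is pushed more than 25 mm or knocked over (distance of tape from where it was at the start of the episode above 0.025 m or angle between tape's own z axis and vertical above 0.4 rad).
It also fails if it takes over 51 s, if anything falls off the work surface, if the arm or the gripper's body presses on something with over 40 N, if the wrist force passes 120 N, or if a joint passes its speed limit or range.

### The arm

A 6-joint arm with a two-finger parallel gripper is mounted at the origin on a cart in front of the work surface, level with it; the furniture and walls round the work are solid. World frame = base frame: x ahead of the robot, y to its left, z up, the work surface at z = 0. Lengths are in mm, angles in rad, forces in N, time in s.
With the tool pointing down it reaches from about 325 to 775 mm from the base axis. Payload 5.5 kg.
Tool frame: the origin (TCP) lies between the finger pads; the fingertips stand 22 mm ahead of it and the grasp point (between the pads) lies 3 mm ahead of it; z points along the fingers, y is the line along which they close (so a half turn about z gives the same grasp; the last joint's range is limited). The gripper opens to 88 mm and grips with 3 to 60 N. Pads are 20 mm wide; open, the fingers measure 115 mm over their backs; the gripper's body (75 mm by 178 mm) begins 61 mm behind the grasp point.
Start: joints at [-1.238, 0.091, 1.231, -0, 1.82, -0.057], TCP at [228.003, -555.006, 244.631] pointing down, gripper open.
Joint ranges: [-2.87, 2.87], [-0.86, 2.18], [0.17, 2.46], [-1.51, 4.65], [0.06, 2.69], [-2.65, 2.65]. Speed limits (rad/s): [2.57, 2.57, 3.01, 3.14, 3.14, 3.14].

### API

Orientations are given as a unit quaternion [w, x, y, z].
In Python, from bench import env gives the robot as it stands.
- The arm moves only by the tool shift_gripper, called after "Call:" in YAML: its name, and indented under it one key for each argument. Schema: {"type":"object","properties":{"segments":{"type":"array","items":{"type":"number"},"minItems":4,"maxItems":80},"jaw":{"type":"number"},"only":{"type":"string"},"quiet":{"type":"boolean"},"lines":{"type":"string"}},"required":["segments"],"additionalProperties":false}. segments is one flat list of numbers that holds 1 to 20 rows one after another, with no inner brackets; each row has 4 numbers: dx, dy, dz in mm, then a turn about the tool's z in rad; each row is the pose to reach, as a shift and turn from the pose commanded when the call began, along the tool's axes at that moment; what a row does not reach only later rows make up. A row lasts 1/12 s, in which the tool goes at most 41.7 mm and 0.125 rad, less where a joint would pass 70% of its speed; a pose out of reach is approached as far as the arm can. jaw is the finger opening in mm, set as the call begins (left out keeps the last). The fingers move at their own pace and stop on an object; the grip force is fixed at half the most. Time passes only in rows, so rows that do not move let the fingers close. The tool returns the time, the measured TCP pose, the force, the opening and the grip force at its end. only (a regular expression) keeps the lines of the reply that match it, lines (a string "A,B") keeps lines A to B, and quiet returns only ok. Input that does not fit is refused with a message, and nothing moves.
- env.get_state(): the state, without advancing time (a new reading comes with each control period).
- env.read_camera(name): name is "scene" or "top" or "wrist"; returns a dict with "color" (400x640x3 uint8, blue, green, red), "fx", "fy", "cx", "cy" (pixels), "dist_coeffs" ([k1, k2, p1, p2, k3] as OpenCV has them; the pictures are not rectified), "camera_from_world" (4x4, takes a point from world to camera coordinates). Camera axes: x right, y down, z forward; pixel columns grow to the right and rows downward; lengths in mm; the calibration is good to about 2 mm. A picture is of the moment at which its call begins. There is no depth.
- env.sign_off(): hands the job in; it is judged then, once.
The state is a dict: "time": time; "joint_positions": joint angles; "dq": joint speeds; "joint_torque": joint torques, N m; "tcp_pos": TCP position; "eef_rot": TCP orientation; "force": force on the tool from outside, world axes, zero at the start; "torque": the same for the moment, N m; "gripper_width": finger opening in mm; "finger_force": force on a finger pad.
Only numpy, scipy, OpenCV 4.12 (cv2) and the standard library are available. Lean on these libraries where they do the work, as an engineer would, in place of code of your own. Each camera call takes 0.05 s, during which the arm holds its last target. There are 200 camera calls.

## Working session

There is one attempt and no reset: what is moved stays moved. The work goes in short steps, Python scripts to look and compute and a tool call to move; the robot and the scene stay as the last step left them, time stands still between calls to the robot, and variables do not carry over. Pictures are saved under pics/ and viewed, at most 10 in all, crops included, and the job is handed in when it is done.

```bash
ls; mkdir -p pics; python3 - <<'E'
from bench import env
import cv2,pickle
d={}
for n in("scene","top"):
    c=env.read_camera(n); d[n]=c; cv2.imwrite(f"pics/{n}0.png",c["color"])
    print(n,c["fx"],c["cx"],c["cy"],c["dist_coeffs"],c["camera_from_world"].round(3).tolist() if hasattr(c["camera_from_world"],'round') else c["camera_from_world"])
pickle.dump(d,open("cams.pkl","wb"))
s=env.get_state();print(s["tcp_pos"],s["eef_rot"],s["gripper_width"],s["time"])
E
```

```text
bench.py
pics
scene 390.8007222000667 320.64738743014914 190.06538813748136 [-0.05803843  0.          0.          0.          0.        ] [[-0.657, -0.753, -0.009, 399.292], [-0.412, 0.37, -0.833, 285.071], [0.631, -0.544, -0.553, 736.5], [0.0, 0.0, 0.0, 1.0]]
top 360.8357010226533 322.3439250991485 197.12963342412507 [-0.04010587  0.          0.          0.          0.        ] [[-0.015, -1.0, 0.01, 28.284], [-0.991, 0.014, -0.13, 543.363], [0.13, -0.012, -0.991, 1050.796], [0.0, 0.0, 0.0, 1.0]]
[ 227.92194227 -554.78651936  243.64052562] [-8.46803385e-04  9.81065064e-01  1.93676545e-01 -1.36236903e-04] 88.1079357023898 0.1
```

View pics/top0.png

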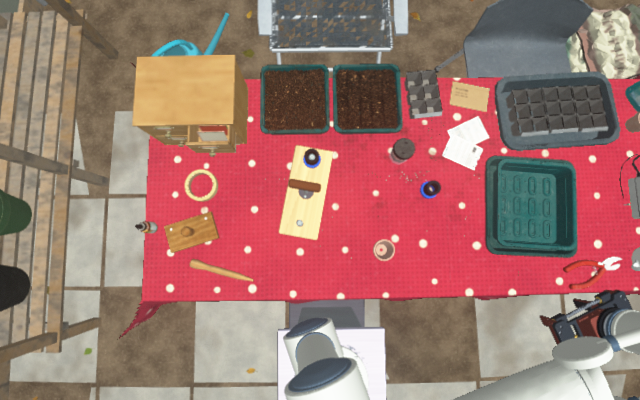

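View pics/scene0.png

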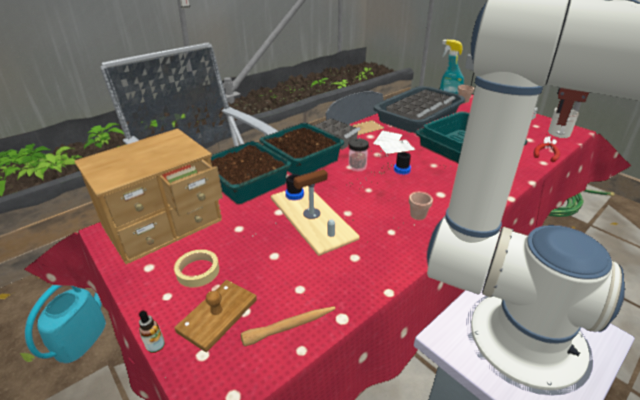

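The top view shows the caddy (full post near 312,157; handle 304,186; empty post 300,223), the loose coupling near (430,188), the pot (384,250), the jar (402,150) and the tape (201,185). I'll enlarge both views.

```bash
python3 - <<'E'
import cv2
t=cv2.imread("pics/top0.png");s=cv2.imread("pics/scene0.png")
cv2.imwrite("pics/topc.png",cv2.resize(t[135:275,270:450],None,fx=4,fy=4,interpolation=cv2.INTER_CUBIC))
cv2.imwrite("pics/scenec.png",cv2.resize(s[130:260,260:440],None,fx=4,fy=4,interpolation=cv2.INTER_CUBIC))
E
```

```text
(no output)
```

View pics/topc.png

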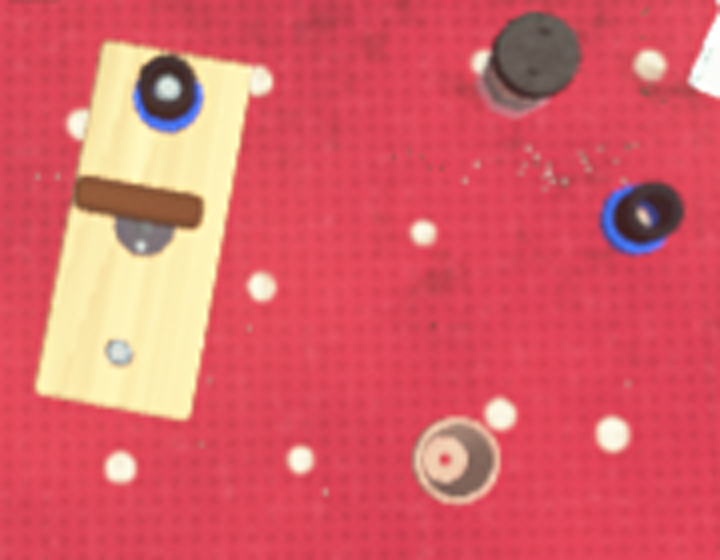

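View pics/scenec.png

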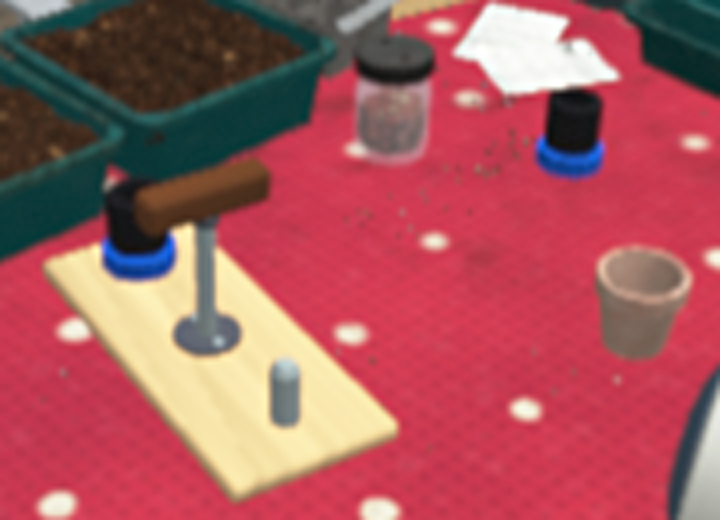

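```bash
cat >h.py <<'E'
import numpy as np,cv2,pickle
from scipy.optimize import least_squares
C=pickle.load(open("cams.pkl","rb"))
def proj(n,P,c=None):
    c=c or C[n];T=np.array(c["camera_from_world"],float)
    K=np.array([[c["fx"],0,c["cx"]],[0,c["fy"],c["cy"]],[0,0,1.]])
    return cv2.projectPoints(np.atleast_2d(np.array(P,float)),cv2.Rodrigues(T[:3,:3])[0],T[:3,3],K,np.array(c["dist_coeffs"],float))[0][:,0]
OFF={"top":(270,135),"scene":(260,130)}
px=lambda n,u:(np.array(u,float)+.5)/4-.5+np.array(OFF[n])
def caddy(p,P):
    x,y,a=p;c,s=np.cos(a),np.sin(a);P=np.array(P,float)
    return P@np.array([[c,-s,0],[s,c,0],[0,0,1]]).T+[x,y,0]
def fit(obs,p0,f):
    r=lambda p:np.concatenate([(proj(n,f(p,[q]))[0]-px(n,u)) for n,q,u in obs])
    s=least_squares(r,p0,loss="soft_l1");return s.x,r(s.x).reshape(-1,2).round(2)
E
python3 - <<'E'
from h import *
ob=[("top",(140,60,18),(105,42)),("top",(140,-60,18),(251,66)),("top",(-140,-60,18),(189,419)),("top",(-140,60,18),(36,391)),
("top",(-100,0,61),(118,349)),("top",(0,0,141),(139,202)),
("scene",(140,60,18),(43,264)),("scene",(-140,60,18),(238,488)),("scene",(-140,-60,18),(398,428)),("scene",(-100,0,61),(285,366)),("scene",(0,0,128),(203,197))]
p,r=fit(ob,[450,50,-.1],caddy);print("caddy",p,"deg",np.degrees(p[2]));print(r.tolist())
for k in("top","scene"): print(k,fit([o for o in ob if o[0]==k],p,caddy)[0])
for n,q in(("post_empty",(-100,0,63)),("handle",(0,0,128)),("full",(100,0,63))): print(n,caddy(p,[q])[0])
f=lambda p,P:np.array(P,float)+[p[0],p[1],0]
lo=[("top",(0,0,60),(651,213)),("top",(0,0,9),(638,217)),("scene",(0,0,60),(575,97)),("scene",(0,0,9),(570.5,155))]
print("loose",fit(lo,[500,-250],f))
for k in("top","scene"): print(k,fit([o for o in lo if o[0]==k],[500,-250],f)[0])
print("jar",fit([("top",(0,0,90),(537,55))],[500,-250],f)[0],"pot",fit([("top",(0,0,59),(457,460))],[500,-250],f)[0])
from scipy.spatial.transform import Rotation as R
print(R.from_quat([9.81065064e-01,1.93676545e-01,-1.36e-4,-8.468e-04]).as_matrix().round(4))
E
```

```text
caddy [564.49938078  69.84876068   6.08979745] deg 348.91969204483166
[[-0.49, -0.83], [0.88, -0.1], [0.27, 0.75], [-0.59, 0.62], [0.14, 0.77], [0.12, -0.35], [-0.77, -0.76], [-1.24, 0.83], [0.78, -1.07], [0.08, -0.16], [0.1, -0.05]]
top [565.04741791  70.0183072    6.09042193]
scene [563.6578327   69.87434395   6.08732783]
post_empty [466.36350337  89.06723005  63.        ]
handle [564.49938078  69.84876068 128.        ]
full [662.63525819  50.63029131  63.        ]
loose (array([ 565.4898779 , -310.81497722]), array([[ 1.34, -0.6 ],
       [-0.57,  0.97],
       [ 0.06,  0.46],
       [-0.5 , -0.09]]))
top [ 565.9927289 -309.5348718]
scene [ 565.78059972 -312.25522719]
jar [ 677.06614811 -219.51003237] pot [ 384.64138491 -155.38137132]
[[ 9.25e-01  3.80e-01 -6.00e-04]
 [ 3.80e-01 -9.25e-01  1.60e-03]
 [ 1.00e-04 -1.70e-03 -1.00e+00]]
```

The caddy is at (564.5, 69.8) with yaw −11.1°, and the loose coupling is at about (565.5, −311). I'll grasp with the closing line along caddy y, because the gripper body has to fit beside the T-handle. First I'll move above the coupling and refine with the wrist camera.

Call:
shift_gripper:
  segments: [40,-10,5,0.1,80,-20,10,0.2,120,-30,15,0.3,160,-40,20,0.4,200,-50,25,0.5,240,-60,30,0.583,280,-70,35,0.583,320,-80,40,0.583,360,-90,43,0.583,390,-95,43,0.583,405,-97.2,43,0.583,405,-97.2,43,0.583,405,-97.2,43,0.583,405,-97.2,43,0.583,405,-97.2,43,0.583,405,-97.2,43,0.583]
  jaw: 88

```text
time: 1.43
tcp_pos: [564.6, -312.5, 202.0]
eef_rot: [0.0, 0.995, -0.098, 0.0]
force: [0.3, 0.0, 0.1]
gripper_width: 88.0
finger_force: 0.0
```

```bash
cat >>h.py <<'E'
def look(name,f):
    from bench import env
    c=env.read_camera(name);s=env.get_state()
    pickle.dump((c,s),open(f"{f}.pkl","wb"));cv2.imwrite(f"pics/{f}.png",c["color"])
    from scipy.spatial.transform import Rotation as R
    q=s["eef_rot"];M=R.from_quat([q[1],q[2],q[3],q[0]]).as_matrix()
    print(s["time"],s["tcp_pos"],M.round(4).tolist());return c,s,M
E
python3 - <<'E'
from h import *
c,s,M=look("wrist","w1")
print(proj(0,[(565.5,-311,0),(565.5,-311,60)],c), np.array(c["camera_from_world"]).round(2).tolist())
E
```

```text
1.4833 [ 564.74900708 -312.33259408  202.02892222] [[0.981, -0.1939, 0.0003], [-0.1939, -0.981, -0.0004], [0.0004, 0.0003, -1.0]]
[[324.70509804 186.59672203]
 [324.53859739 198.63509034]] [[-0.19, -0.98, -0.0, -196.52], [-0.94, 0.19, 0.27, 570.24], [-0.27, 0.05, -0.96, 516.08], [0.0, 0.0, 0.0, 1.0]]
```

View pics/w1.png

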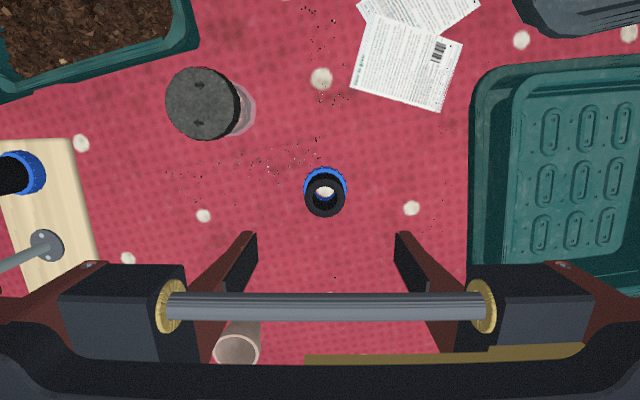

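The wrist view shows the coupling top at (325,197) and its nut at (326,187), within about 1 px of the prediction. Descending to grasp now.

Call:
shift_gripper:
  segments: [1,-1.5,30,0,1,-1.5,60,0,1,-1.5,90,0,1,-1.5,115,0,1,-1.5,135,0,1,-1.5,148,0,1,-1.5,154,0,1,-1.5,156,0,1,-1.5,156,0,1,-1.5,156,0,1,-1.5,156,0,1,-1.5,156,0]

```text
time: 2.48
tcp_pos: [567.6, -310.3, 47.2]
eef_rot: [0.001, 0.995, -0.096, 0.001]
force: [-0.6, -0.6, 0.3]
gripper_width: 87.9
finger_force: 0.0
```

Call:
shift_gripper:
  segments: [0,0,0,0,0,0,0,0,0,0,0,0,0,0,0,0,0,0,0,0,0,0,0,0,0,0,0,0,0,0,0,0,0,0,0,0,0,0,0,0,0,0,0,0,0,0,0,0]
  jaw: 30

```text
time: 3.48
tcp_pos: [566.9, -310.0, 45.6]
eef_rot: [0.0, 0.995, -0.096, 0.0]
force: [-0.4, -0.9, 0.2]
gripper_width: 43.0
finger_force: 30.0
```

Call:
shift_gripper:
  segments: [0,0,-5,0,0,0,-15,0,0,0,-35,0,0,0,-60,0,0,0,-90,0,0,0,-110,0,0,0,-122,0,0,0,-126,0,0,0,-126,0,0,0,-126,0]

```text
time: 4.32
tcp_pos: [566.6, -309.6, 170.2]
eef_rot: [-0.0, 0.995, -0.096, -0.001]
force: [-0.7, -0.6, -2.2]
gripper_width: 42.7
finger_force: 30.0
```

```bash
python3 - <<'E'
from h import *
c,s,M=look("wrist","w2")
x,y=caddy([564.5,69.85,np.radians(-11.08)],[[-100,0,0]])[0][:2]
print(s["gripper_width"],s["finger_force"],"delta tool to post",M.T@np.array([x-s["tcp_pos"][0],y-s["tcp_pos"][1],0]))
E
```

```text
4.3667 [ 566.38804632 -309.52244184  169.47711512] [[0.9814, -0.1919, -0.0027], [-0.1919, -0.9814, 0.0017], [-0.003, -0.0012, -1.0]]
42.65113367382069 29.999056574888527 delta tool to post [-174.67127411 -371.97866214    0.95963827]
```

View pics/w2.png

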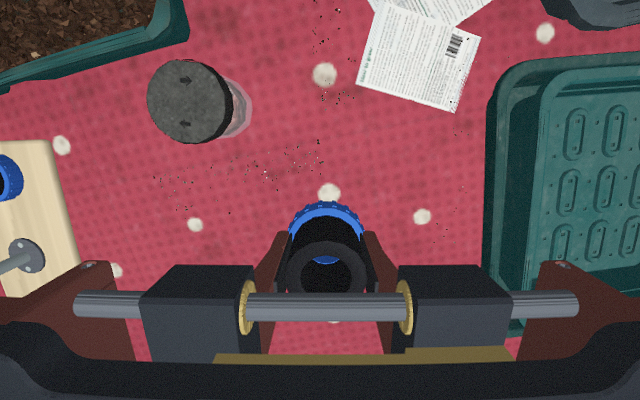

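The coupling is held: the ring's bore is at about (327,273) and the nut's far edge at (326,201). Next I'll move over the post and estimate the offset in the grip.

```bash
python3 - <<'E'
from h import *
c,s=pickle.load(open("w2.pkl","rb"));t=s["tcp_pos"]
X=np.array([.9814,-.1919,0]);z=t[2]
th=np.linspace(0,2*np.pi,200);Y=np.array([-.1919,-.9814,0])
for o in(-2,0,2):
  a=t+X*o
  r=lambda R,h:proj(0,[a+R*np.cos(k)*X+R*np.sin(k)*Y+[0,0,h] for k in th],c)
  n=np.vstack([r(26.5,-46),r(26.5,-28)]);b=r(22,14);i=r(13,14)
  print(o,"nut u",n[:,0].min(),n[:,0].max(),"vmin",n[:,1].min(),"sleeve",b.min(0),b.max(0),"bore",i.min(0),i.max(0))
E
```

```text
-2 nut u 286.4480690973197 366.1707381842366 vmin 200.39824273660378 sleeve [284.05338771 240.93089168] [368.80628738 315.54637555] bore [301.38206351 257.36891546] [351.46729889 301.42078296]
0 nut u 286.326273457188 366.2992758115238 vmin 197.6351247552664 sleeve [283.88154013 237.19119066] [368.98802567 312.45468683] bore [301.28239364 253.77068642] [351.57679424 298.20555974]
2 nut u 286.20409037129195 366.4282273815702 vmin 194.8563891777553 sleeve [283.70887999 233.41945463] [369.17063085 309.335943  ] bore [301.18224992 250.14140427] [351.68681786 294.96224942]
```

Call:
shift_gripper:
  segments: [-5,-10,0,0,-15,-32,0,0,-30,-64,0,0,-45,-96,0,0,-60,-128,0,0,-75,-160,0,0,-90,-192,0,0,-105,-224,0,0,-120,-256,0,0,-135,-288,0,0,-150,-320,0,0,-162,-345,0,0,-170,-362,0,0,-174.7,-372,0,0,-174.7,-372,0,0,-174.7,-372,0,0,-174.7,-372,0,0,-174.7,-372,0,0]

```text
time: 5.87
tcp_pos: [467.1, 87.6, 171.4]
eef_rot: [0.0, 0.995, -0.097, -0.0]
force: [-0.3, 0.1, -1.6]
gripper_width: 42.8
finger_force: 30.0
```

```bash
python3 - <<'E'
from h import *
c,s,M=look("wrist","w3")
x,y=caddy([564.5,69.85,np.radians(-11.08)],[[-100,0,0]])[0][:2]
print("delta tool to post",M.T@np.array([x-s["tcp_pos"][0],y-s["tcp_pos"][1],0]))
print(proj(0,[(x,y,63),(x,y,18),s["tcp_pos"]],c))
a=cv2.imread("pics/w3.png")[150:350,220:440];cv2.imwrite("pics/w3c.png",cv2.resize(a,None,fx=3,fy=3,interpolation=cv2.INTER_CUBIC))
E
```

```text
5.9167 [467.18031571  87.64136465 171.44949063] [[0.9811, -0.1937, -0.0003], [-0.1937, -0.9811, -0.0003], [-0.0002, 0.0004, -1.0]]
delta tool to post [-1.07720192e+00 -1.24140988e+00 -2.25049471e-04]
[[324.77607011 209.31865384]
 [324.88158943 197.34779778]
 [326.48817725 263.8264431 ]]
```

View pics/w3c.png

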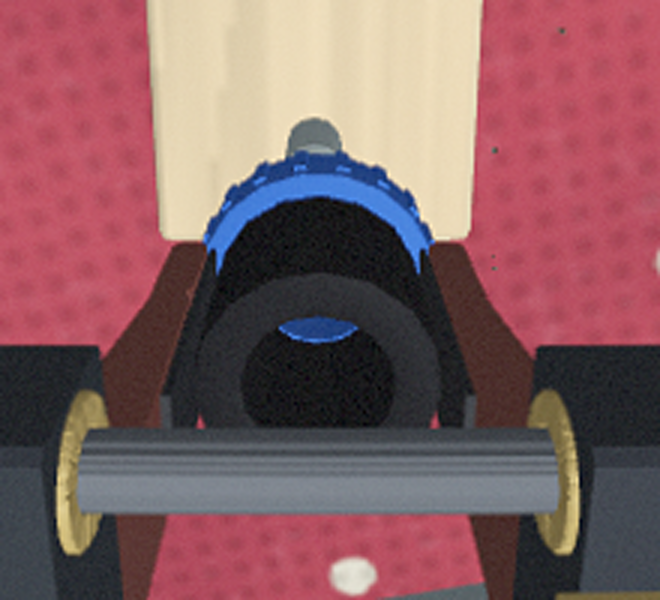

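The bore's rim (top edge at about v=240.8) shows the coupling sitting 1.8 mm along −tool x in the grip. The post foot (324.7, 189) is where predicted. I'll correct by (0.5, −1.2) and lower in stages.

Call:
shift_gripper:
  segments: [0.5,-1.2,15,0,0.5,-1.2,30,0,0.5,-1.2,42,0,0.5,-1.2,50,0,0.5,-1.2,55,0,0.5,-1.2,55,0,0.5,-1.2,55,0,0.5,-1.2,55,0]

```text
time: 6.58
tcp_pos: [468.1, 89.8, 117.5]
eef_rot: [-0.0, 0.995, -0.096, 0.001]
force: [0.7, 0.5, -0.9]
gripper_width: 42.9
finger_force: 30.0
```

Call:
shift_gripper:
  segments: [0,0,4,0,0,0,8,0,0,0,12,0,0,0,16,0,0,0,20,0,0,0,24,0,0,0,28,0,0,0,30,0,0,0,30,0,0,0,30,0]

```text
time: 7.42
tcp_pos: [467.6, 89.8, 86.5]
eef_rot: [0.0, 0.995, -0.096, -0.0]
force: [0.1, -0.6, -1.0]
gripper_width: 42.9
finger_force: 30.0
```

There's no contact force and the coupling is about 22 mm down over the tip. Lowering the rest of the way.

Call:
shift_gripper:
  segments: [0,0,4,0,0,0,8,0,0,0,12,0,0,0,16,0,0,0,19,0,0,0,21,0,0,0,22,0,0,0,22,0,0,0,22,0,0,0,22,0]

```text
time: 8.25
tcp_pos: [467.8, 89.8, 64.9]
eef_rot: [-0.0, 0.995, -0.096, 0.0]
force: [0.1, -0.4, -1.6]
gripper_width: 42.7
finger_force: 30.0
```

Call:
shift_gripper:
  segments: [0,0,0,0,0,0,0,0,0,0,0,0,0,0,0,0,0,0,0,0,0,0,0,0,0,0,0,0,0,0,0,0]
  jaw: 70

```text
time: 8.92
tcp_pos: [467.7, 89.8, 64.6]
eef_rot: [-0.0, 0.995, -0.096, 0.0]
force: [0.0, 0.9, 0.2]
gripper_width: 70.3
finger_force: 0.0
```

```bash
python3 - <<'E'
from h import *
c,s,M=look("scene","s4")
a=c["color"][130:260,260:440];cv2.imwrite("pics/s4c.png",cv2.resize(a,None,fx=4,fy=4,interpolation=cv2.INTER_CUBIC))
E
```

```text
8.9667 [467.65922778  89.79190874  64.63744287] [[0.9814, -0.192, 0.0], [-0.192, -0.9814, -0.0], [0.0, -0.0, -1.0]]
```

View pics/s4c.png

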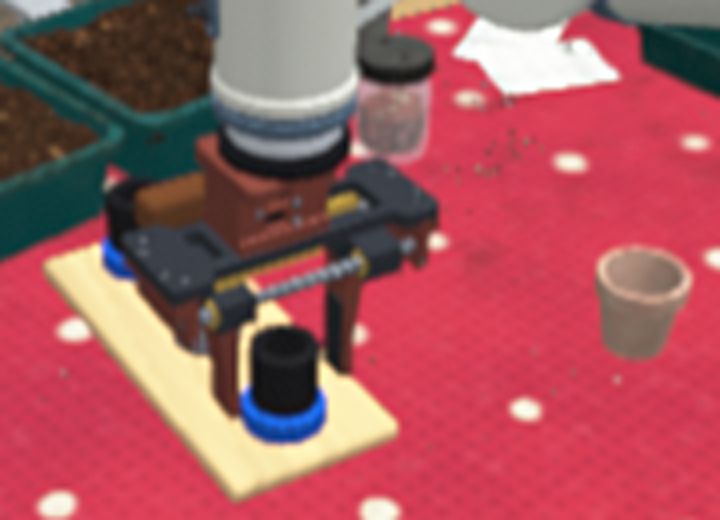

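The coupling is seated, with its nut flat on the board at crop (284,415), and released. I'll rise straight up, go over the handle with a quarter turn, then descend.

Call:
shift_gripper:
  segments: [0,0,-10,0,0,0,-30,0,0,0,-60,0,0,0,-95,0,0,0,-125,0,0,0,-145,0,0,0,-150,0,0,0,-150,0]
  jaw: 88

```text
time: 9.63
tcp_pos: [468.4, 89.9, 216.9]
eef_rot: [-0.0, 0.995, -0.096, 0.002]
force: [0.8, 0.9, -0.4]
gripper_width: 87.8
finger_force: 0.0
```

Call:
shift_gripper:
  segments: [5,0,0,-0.12,15,0,0,-0.24,25,0,0,-0.36,35,0,0,-0.48,45,0,0,-0.6,55,0,0,-0.72,65,0,0,-0.84,75,0,0,-0.96,83,1,0,-1.08,90,1,0,-1.2,95,1,0,-1.32,98,1,0,-1.44,98.8,1,0,-1.54,98.8,1,0,-1.571,98.8,1,0,-1.571,98.8,1,0,-1.571,98.8,1,0,-1.571]

```text
time: 11.05
tcp_pos: [564.0, 69.9, 213.3]
eef_rot: [-0.001, 0.772, 0.635, -0.001]
force: [-0.6, -0.3, -0.3]
gripper_width: 87.9
finger_force: 0.0
```

```bash
python3 - <<'E'
from h import *
c,s,M=look("wrist","w5")
p=[564.5,69.85,np.radians(-11.08)]
d=caddy(p,[[0,0,0]])[0][:2]-s["tcp_pos"][:2]
print(M.T@[d[0],d[1],0],"z",s["tcp_pos"][2]-131)
print(proj(0,caddy(p,[(0,45,141),(0,-45,141),(100,0,78),(-100,0,78)]),c).round(1).tolist())
E
```

```text
11.1 [564.11905127  69.82795912 213.74021758] [[0.1928, 0.9812, -0.0014], [0.9812, -0.1928, -0.0001], [-0.0003, -0.0013, -1.0]]
[ 0.09506189  0.36955474 -0.00051726] z 82.7402175812253
[[326.1, 166.4], [326.1, 270.8], [422.1, 201.1], [230.0, 201.1]]
```

View pics/w5.png

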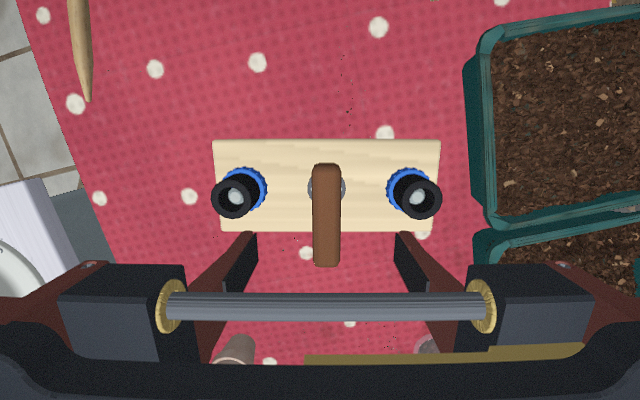

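Both couplings sit on their posts. The bar is centred at (327,215), about 2.5 mm along +tool x from the prediction. Descending and gripping.

Call:
shift_gripper:
  segments: [2.5,0.5,10,0,2.5,0.5,30,0,2.5,0.5,50,0,2.5,0.5,65,0,2.5,0.5,76,0,2.5,0.5,81,0,2.5,0.5,83,0,2.5,0.5,83,0,2.5,0.5,83,0,2.5,0.5,83,0]

```text
time: 11.93
tcp_pos: [565.9, 72.2, 132.9]
eef_rot: [0.001, 0.772, 0.636, 0.001]
force: [1.4, 0.3, 0.6]
gripper_width: 87.7
finger_force: 0.0
```

Call:
shift_gripper:
  segments: [0,0,0,0,0,0,0,0,0,0,0,0,0,0,0,0,0,0,0,0,0,0,0,0,0,0,0,0,0,0,0,0,0,0,0,0,0,0,0,0,0,0,0,0,0,0,0,0,0,0,0,0,0,0,0,0]
  jaw: 10

```text
time: 13.1
tcp_pos: [565.2, 72.2, 131.6]
eef_rot: [-0.0, 0.772, 0.636, -0.0]
force: [-1.4, 0.2, -0.5]
gripper_width: 23.8
finger_force: 30.0
```

The grip is 23.8 mm wide at 30 N, as expected for the bar. Lifting gently.

Call:
shift_gripper:
  segments: [0,0,-1,0,0,0,-3,0,0,0,-6,0,0,0,-10,0,0,0,-15,0,0,0,-20,0,0,0,-26,0,0,0,-32,0,0,0,-38,0,0,0,-44,0,0,0,-50,0,0,0,-56,0,0,0,-62,0,0,0,-68,0,0,0,-74,0,0,0,-80,0,0,0,-86,0,0,0,-91,0,0,0,-95,0,0,0,-98,0]

```text
time: 14.77
tcp_pos: [565.5, 72.2, 230.3]
eef_rot: [0.0, 0.772, 0.636, 0.0]
force: [-0.1, 0.0, -7.1]
gripper_width: 23.7
finger_force: 30.0
```

Call:
shift_gripper:
  segments: [0,0,-1,0,0,0,-2,0,0,0,-2,0,0,0,-2,0,0,0,-2,0,0,0,-2,0,0,0,-2,0,0,0,-2,0,0,0,-2,0,0,0,-2,0,0,0,-2,0,0,0,-2,0]

```text
time: 15.77
tcp_pos: [565.4, 72.2, 231.6]
eef_rot: [0.0, 0.772, 0.636, 0.0]
force: [-0.9, 0.1, -7.3]
gripper_width: 24.1
finger_force: 30.0
```

```bash
python3 - <<'E'
from h import *
c,s,M=look("scene","s6");print(s["dq"],s["torque"])
a=c["color"][60:260,220:440];cv2.imwrite("pics/s6c.png",cv2.resize(a,None,fx=3,fy=3,interpolation=cv2.INTER_CUBIC))
E
```

```text
15.8167 [565.40874412  72.18278812 231.66923131] [[0.1918, 0.9814, 0.0001], [0.9814, -0.1918, 0.0], [0.0, 0.0001, -1.0]]
[ 0.00062471 -0.0005966  -0.00036478  0.00024173 -0.0002021  -0.00121257] [-0.03982542 -0.07960588  0.01280593]
```

View pics/s6c.png

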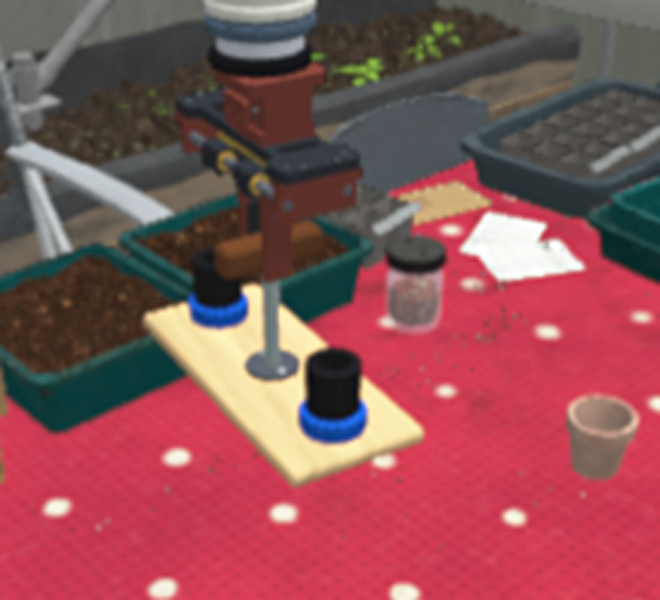

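The caddy hangs level about 100 mm up, with both couplings home at crop (333,415) and (218,300). It isn't touching the pot or the jar.

```bash
python3 -c "
from bench import env
print(env.sign_off())"
```

```text
the job is handed in; nothing more can be done
None
```

The loose coupling is home on the empty post and released, the caddy is held level and still by its T-handle about 100 mm above the table with both couplings on their posts, and the job was handed in at about 16 s; no verdict was returned.

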